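Find the right gate by feel and fit it to the bean dispenser

TASK

Three washed shut-off gates stand in the drying rack; they look alike but differ in thickness. Pinch them to find the 12 mm one and push it gently but fully home in the bean dispenser's slot, so that it stays there on its own. Leave the other two standing in the rack, do not force the dispenser, and do not disturb the other things on the counter.

Things in the scene. Friction and masses are not known exactly. Their poses are not given: they have to be found in the camera images.
- rack: fixed white drying rack, 110 x 250 x 12 mm, origin under its centre on the table. Three gates stand on its 12 mm high base, 78 mm apart along rack y, between thin steel rods ending 52 mm above the table. They look alike but are 9, 12 and 15 mm thick (along rack y) and weigh 100, 120 and 150 g; which stands where changes every time and is not reported
- place_1 (a point): first place of the rack, 78 mm to rack -y of its middle: centre of the gate standing here, half-way up it (within 1 mm), 62 mm above the table; axes as the rack's. A gate is a flat upright plate, orange with a black upper third, 80 mm wide along rack x, 100 mm tall, top edge 112 mm above the table. Pinch it across its faces (along rack y): the finger opening is its thickness
- place_2 (a point): second place, the middle of the rack: centre of the gate standing here, half-way up it; otherwise as place_1
- place_3 (a point): third place, 78 mm to rack +y of its middle: centre of the gate standing here, half-way up it; otherwise as place_1
- dispenser: fixed coffee-bean dispenser, origin on the table under the centre of its gate slot. Aluminium throat block, 125 (x) x 75 (y) x 70 mm high, slot in its top. On its +y side a grey body 55 mm high carries an amber bean hopper (axis 165 mm to +y of the slot, radius 65 mm, top 239 mm above the table). Takes only the 12 mm gate; do not force it (damaged by over 30 N on the slot's floor)
- slot (a point): centre of the slot's mouth on top of the throat block, 70 mm above the table; axes as the dispenser's, z up. Slot 83 mm long (x), 13.5 mm wide (y), mouth chamfered 3 mm at 45 degrees. Its hard floor is set by a screw anywhere from 38 to 52 mm below the mouth and is not reported: push until the gate stops firmly. Home, a gate stands on that floor, its top 48 to 62 mm above the mouth
- shoe (a joint): how far a spring shoe in the slot's +y wall is pushed back, m: 0 empty, 0.0035 with the 12 mm gate, 0.0005 with the 9 mm one (the 15 mm one does not enter). Its ramp starts 17 mm below the mouth; from 32 mm down it leaves 8.5 mm. Spring 1.4 N/mm, preload 3 N; pushing past takes 5 to 20 N, then friction holds the gate to the -y wall. Red tell-tale on the throat's +x side
- seat (a joint): how far the green sprung pad at the bottom of the slot is pressed down, m: 0 when free (its top 6 mm above the slot's floor), 0.006 when a gate stands on the slot's floor. It is weak (1.4 N). A green tell-tale on the -x side of the throat moves with it
- tamper: loose dark steel tamper, 58 mm diameter, 88 mm tall, stands between rack and dispenser; origin under its foot; leave alone
- mug: loose white mug, 82 mm across, 95 mm tall, origin under its centre; leave alone
- mug2: second loose white mug, same size; leave alone
- pitcher: loose steel milk pitcher, 86 mm across, 100 mm tall; origin under its centre; leave alone
- syrup: loose orange syrup bottle, 70 mm across, 210 mm tall; origin under its centre; leave alone
- portafilter: loose portafilter: steel head 76 mm across, 38 mm high, black handle reaching 184 mm to its -x; origin under the head; leave alone

How it is judged:
On the way, in this order (a step that is already met when the one before it is completed fails the run):
1. the 12 mm gate is pushed past the spring shoe in the dispenser's slot (value of joint shoe between 0.0024 and 0.0047 m), for 0.05 s.
2. the gate is pushed home, the sprung pad under it pressed down (all of step 1 and value of joint seat above 0.0045 m), for 0.2 s.
At the end, for the whole second after the job is handed in: the 12 mm gate stays in the dispenser's slot, home within 1.5 mm (pad pressed more than 4.5 mm of 6, shoe pushed back between 2.4 and 4.7 mm), and the other two gates rest in the rack (the rack carries more than 1.8 N, which needs two gates) (all of step 2 and value of joint seat below 0.0075 m and contact force between rack and anything else above 1.8 N); the robot touches nothing.
It fails at once if the slot's floor is pressed with more than 30 N (contact force between seat and anything else above 30 N).
It fails at once if the dispenser is forced (contact forces on it, clamping by its own shoe included, add up to over 90 N) (contact force between dispenser and anything else above 90 N).
It fails at once if the thin gate is fitted (value of joint seat above 0.0045 m and value of joint shoe below 0.0015 m).
It fails at once if a bystander is moved more than 30 mm or tipped over (distance of any of tamper, mug, mug2, pitcher, syrup, portafilter from where it was at the start of the episode above 0.03 m or angle between any of tamper, mug, mug2, pitcher, syrup's own z axis and vertical above 0.6 rad).
It also fails if it takes over 48 s, if anything falls off the work surface, if the arm or the gripper's body presses on something with over 40 N, if the wrist force passes 120 N, or if a joint passes its speed limit or range.

ROBOT

A 6-joint arm with a two-finger parallel gripper is mounted at the origin on the work surface. World frame = base frame: x ahead of the robot, y to its left, z up, the work surface at z = 0. Lengths are in m, angles in rad, forces in N, time in s.
With the tool pointing down it reaches from about 0.4 to 0.825 m from the base axis. Payload 7 kg.
Tool frame: the origin (TCP) lies on the centre line of the jaws, within the pads' length; the fingertips stand 22 mm ahead of it and the grasp point (between the pads) lies 3 mm ahead of it; z points along the fingers, y is the direction in which the jaws open and shut (so a half turn about z gives the same grasp; the last joint's range is limited). The gripper opens to 88 mm and grips with 3 to 60 N. Pads are 19 mm wide; open, the fingers measure 130 mm over their backs; the gripper's body (78 mm by 193 mm) begins 47 mm behind the grasp point.
Start: joints at [1.612, 0.359, 0.012, 0, -1.224, -0.288], TCP at [0.165, 0.655, 0.249] pointing down, gripper open.
Joint ranges: [-3.07, 3.07], [-1.43, 2.12], [-1.02, 1.25], [-3.03, 1.67], [-3.05, -0], [-3.03, 3.03]. Speed limits (rad/s): [2.39, 2.39, 3.01, 3.14, 3.14, 3.14].

INTERFACE

Orientations are given as [roll, pitch, yaw] about the fixed x, y, z axes, in that order (R = Rz(yaw) Ry(pitch) Rx(roll)).
In Python, from station import arm gives the robot as it stands. The module is installed in compiled form; this text tells all that it offers.
- The arm moves only by the tool arm_command, never from a script. Its argument "motion" is a list of rows, each a list of 3 entries, a list of its own where there are three numbers: the shift along the tool's x, y, z in mm, then the turn, a rotation vector about the tool's x, y, z in degrees, then the opening, from 0 (shut) to 1 (fully open). In form: [[[tx, ty, tz], [wx, wy, wz], grip], ...]. A call has 1 to 20 rows; each row shifts and turns the commanded pose from where the row before left it, along the tool's axes as they then stand; what a row does not reach is not made up. A row lasts 1/12 s, in which the tool goes at most 41.7 mm and 7.16 degrees, less where a joint would pass 70% of its speed; a pose out of reach is approached as far as the arm can. A call is refused whole if a number of a shift passes 41.7 or a number of a turn 7.16, either way. A call with a gripper value outside its range is refused whole. The fingers move at their own pace and stop on an object; "newtons" is the grip in N (left out, the last holds). Time passes only in rows, so rows that do not move let the fingers close. It gives the time, the measured TCP pose, the force and the opening at its end, in the units of the state.
- arm.get_state(): the state, without advancing time (a new reading comes with each control period).
- arm.grab_frame(name): name is "side" or "top"; returns the picture (384x512x3 uint8, red, green, blue); there is no depth.
- arm.camera_info(name): a dict with "fov_y" (degrees; the focal length in pixels is half the picture's height over the tangent of half this angle, whatever the lens; pixels are square), "cx", "cy" (the principal point, pixels), "view" (4x4, takes a point from world to camera coordinates). Camera axes: x right, y down, z forward; pixel columns grow to the right and rows downward; lengths in m; the calibration is good to about 2 mm. A picture is of the moment at which its call begins. camera_info takes no time and is no camera call.
- arm.job_done(): hands the job in, once; it reports no verdict.
The state is a dict: "t": time; "q": joint angles; "qd": joint speeds; "joint_efforts": joint torques, N m; "eef_pos": TCP position; "ee_rot": TCP orientation; "force": force on the tool from outside, world axes, zero at the start; "moment": the same for the moment, N m; "width": finger opening in m.
Only numpy, scipy, OpenCV 4.12 (cv2) and the standard library are available. Lean on these libraries where they do the work, as an engineer would, in place of code of your own. Each camera call takes 0.05 s, during which the arm holds its last target. There are 200 camera calls.

## Working session

There is one attempt and no reset: what is moved stays moved. The work goes in short steps, Python scripts to look and compute and a tool call to move; the robot and the scene stay as the last step left them, time stands still between calls to the robot, and variables do not carry over. Pictures are saved under pics/ and viewed, on a budget of 10 in all, crops included, one or two more only if the job needs it, and the job is handed in when it is done.

Besides the shell and the picture viewer there is one more tool, called after "Emit:" as name(argument=value, ...) on one line, values as JSON. arm_command: Moves the arm, as the interface text tells. Its arguments: {"type":"object","properties":{"motion":{"type":"array","items":{"type":"array"}},"newtons":{"type":"number"}},"required":["motion"]}

```bash
mkdir -p pics; python3 - <<'E'
from station import arm
import cv2,numpy as np
for n in("side","top"):
    i=arm.camera_info(n);print(n,i["fov_y"],i["cx"],i["cy"],np.round(i["view"],4).tolist())
    f=arm.grab_frame(n);cv2.imwrite(f"pics/{n}0.png",f[:,:,::-1])
s=arm.get_state();print(s)
E
```

```text
side 51.618997252732754 250.9022214023392 199.56796935834157 [[0.9231, -0.3845, -0.0002, -0.581], [-0.2902, -0.6963, -0.6564, 0.2194], [0.2522, 0.6061, -0.7544, 1.2337], [0.0, 0.0, 0.0, 1.0]]
top 46.42732029024509 254.42266157787859 189.9501418745848 [[-0.0022, -1.0, 0.0044, -0.0124], [-0.9966, 0.0018, -0.0827, 0.627], [0.0827, -0.0045, -0.9966, 1.8817], [0.0, 0.0, 0.0, 1.0]]
{'t': 0.1, 'q': array([ 1.61210879e+00,  3.59336099e-01,  1.11634684e-02, -3.04359129e-04,
       -1.22410481e+00, -2.88122315e-01]), 'qd': array([ 0.00177999, -0.00143037,  0.00268126,  0.00197707,  0.00057826,
       -0.00036391]), 'joint_efforts': array([-1.60449283e-03, -5.84163058e+01,  2.93752635e+01,  7.01559439e+00,
        1.02114133e-02, -4.48985190e-05]), 'eef_pos': array([0.16482162, 0.65415544, 0.24770928]), 'ee_rot': array([ 3.14009129e+00, -1.46561166e-04, -2.46913373e-01]), 'force': array([ 0.22344447,  0.009946  , -0.59912658]), 'moment': array([-0.01550169,  0.01098025, -0.00491239]), 'width': 0.08773508511590557}
```

View pics/top0.png

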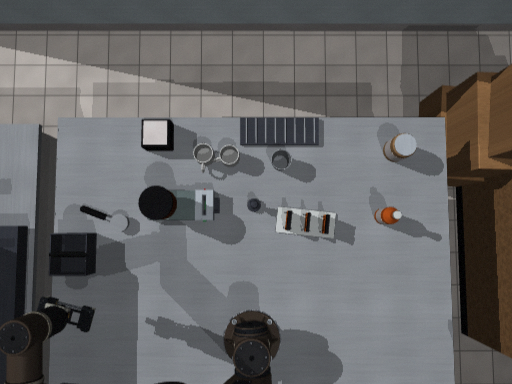

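View pics/side0.png

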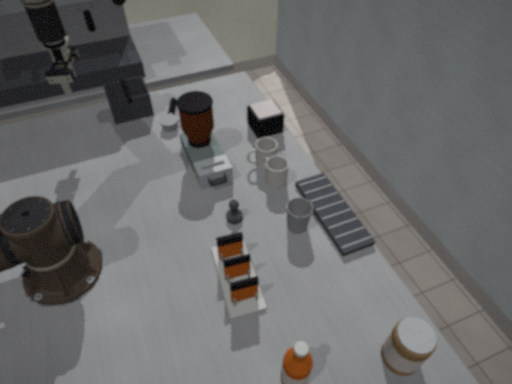

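The top view shows the rack at about (306,222) with gates at (288,220), (307,222) and (325,224). The throat block is at (204,205) with its dark slot, and the tamper is at (254,205). The side view agrees. I'll measure on masks and enlarge the crop.

```bash
cat > h.py <<'E'
import numpy as np,cv2
from station import arm
def cam(n):
    i=arm.camera_info(n);V=np.array(i["view"]);f=192/np.tan(np.radians(i["fov_y"]/2))
    return V,f,i["cx"],i["cy"]
def cast(n,uv,z):
    V,f,cx,cy=cam(n);o=-V[:3,:3].T@V[:3,3]
    d=V[:3,:3].T@np.array([(uv[0]-cx)/f,(uv[1]-cy)/f,1]);return o+d*(z-o[2])/d[2]
def proj(n,p):
    V,f,cx,cy=cam(n);c=V[:3,:3]@np.array(p)+V[:3,3];return np.array([cx+f*c[0]/c[2],cy+f*c[1]/c[2]])
def grab(n,k=1):
    return np.mean([arm.grab_frame(n).astype(float) for _ in range(k)],0).astype(np.uint8)
E
python3 - <<'E'
from h import *
t=cv2.imread("pics/top0.png");s=cv2.imread("pics/side0.png")
a=cv2.resize(t[180:245,180:345],None,fx=4.8,fy=4.8,interpolation=cv2.INTER_CUBIC)
b=cv2.resize(s[120:325,170:275],None,fx=2.8,fy=2.8,interpolation=cv2.INTER_CUBIC)
cv2.imwrite("pics/a.png",a);cv2.imwrite("pics/b.png",b)
# white rack in top
hsv=cv2.cvtColor(t,cv2.COLOR_BGR2HSV)
def org(im):
    h=cv2.cvtColor(im,cv2.COLOR_BGR2HSV);return ((h[...,0]<20)&(h[...,1]>150)&(h[...,2]>60)).astype(np.uint8)
for n,im in(("top",t),("side",s)):
    N,l,st,c=cv2.connectedComponentsWithStats(org(im))
    for k in range(1,N):
        if 8<st[k,4]<3000: print(n,st[k],c[k].round(1))
print(t[205:240:4,270:340:3].max(2))
print("slot region\n",t[188:224:1,196:218].max(2))
E
```

```text
top [381 207  17  17 190] [388.  215.3]
top [285 212   3  16  16] [286.2 219.5]
top [305 213   3  13  18] [306.  218.7]
top [322 215   4  18  27] [324.  222.6]
side [219 241  23  16 246] [230.4 248.8]
side [225 262  24  16 246] [236.9 269.2]
side [232 285  25  15 239] [244.1 292.4]
side [284 349  28  31 579] [296.7 365.2]
[[139 138 139 132 121 121 142 142 142 141 141 119 141 140 138 140 120 116
  138 137 139 140 139 139]
 [ 94  95 115 196 167 167 166 184 193 180 168 151 137 126 128 126 116 116
  140 139 138 139 141 141]
 [ 93  97  98 195 170 132  19  33 166 193 191 143 122  23 196 192 191 167
  165 163 190 176 119 138]
 [139 142 116 196 169 165  22  57 136 136 110 110  82  29 136 138 135 138
   93  23 146 193  95 141]
 [139 139 132 197 183 146  21 105 138 139 134 104  94  35 136 136 108 108
  112  22 136 135  94  95]
 [144 143 189 195 182 129  20 138 138 136 109 106  64  55 137 136 135 104
  111  21 138 137  97  97]
 [143 143 195 196 195 108  37 126 139 137 133  93  21  92 137 137 124 104
   77  20 136 134  96  97]
 [145 143 143 117 127 127 146 152 146 136 141 140 137 137 139 139 136
[... 2795 characters left out ...]
8 126 128 128 129 129 123  59
   77  97  98  98]
 [129 129 126 129 128 128 124 127 127 127 128 128 129 128 131 128 122  58
   77  96  96  97]
 [128 127 128 129 126 116 123 130 128 129 130 129 131 131 130 126 122  59
   77  97  97  96]
 [123 121 121 121 118 111 120 119 116 118 113 121 121 118 123 121 116  60
   78  98  98  94]
 [106 103 105 103 102 103 100 100  97  98  89 103 105 102 105 103 104  81
   91 100  97  99]
 [ 94  93  94  95  95  97  93  89  89  87  83  95  98  96  96  96  98  97
   95  95  98  99]
 [ 93  92  95  93  94  94  93  91  92  92  96  95  96  95  96  97  97  97
   97  98  99  99]
 [ 93  93  95  92  93  93  94  94  92  96  97  94  95  98  96  95  96  96
   99  96 100  97]]
```

View pics/a.png

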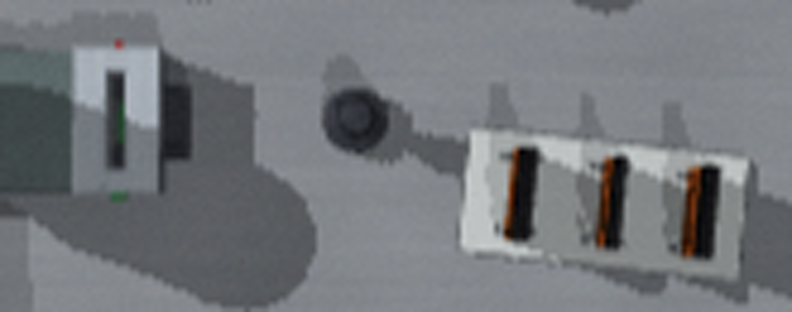

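View pics/b.png

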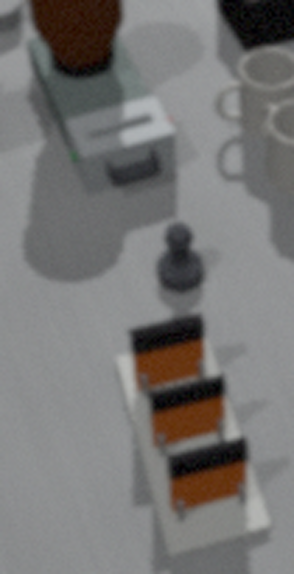

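The crops are clear. In the top view the throat block spans columns 195–213.5 and rows 189–220, with yaw about 0, the +y body to the left and the green tell-tale on the -x side. The rack is tilted by about -0.1 rad. Next I'll fit these in metres.

```bash
python3 - <<'E'
from h import *
t=cv2.imread("pics/top0.png");s=cv2.imread("pics/side0.png")
k=4.8
C=[(475,128),(752,158),(740,277),(462,250)]
P=np.array([cast("top",((u+.5)/k+180-.5,(v+.5)/k+180-.5),.012) for u,v in C]);print("rack corners",P.round(4).tolist(),"sides",[round(float(np.linalg.norm(P[i]-P[i-1])),4) for i in range(4)])
c=P.mean(0);d=(P[0]+P[3]-P[1]-P[2])/2;yaw=np.arctan2(-d[0],d[1]);print("rack",c.round(4),"yaw",yaw)
# gate black: rows' right edges
g=cv2.GaussianBlur(t.max(2),(3,3),0)
def rects(im,n,box,thr,z):
    x0,y0,x1,y1=box;U=cv2.resize(im[y0:y1,x0:x1],None,fx=8,fy=8,interpolation=cv2.INTER_CUBIC)
    m=(U<thr).astype(np.uint8);N,l,st,ce=cv2.connectedComponentsWithStats(m)
    for j in range(1,N):
        if st[j,4]>600:
            pts=np.argwhere(l==j)[:,::-1].astype(np.float32)
            b=cv2.boxPoints(cv2.minAreaRect(pts));w=np.array([cast(n,((u+.5)/8+x0-.5,(v+.5)/8+y0-.5),z) for u,v in b])
            ce_=w.mean(0);e=max([(np.linalg.norm(w[i]-w[i-1]),w[i]-w[i-1]) for i in range(4)],key=lambda a:a[0]);sh=np.linalg.norm(w[0]-w[1]),np.linalg.norm(w[1]-w[2])
            v=e[1]*np.sign(e[1][0]);print(n,"c",ce_.round(4),"long yaw",np.arctan2(v[1],v[0]).round(4),np.round(sh,4),"px",(ce[j]/8+[x0,y0]).round(1))
T=t.max(2)
print("gates");rects(T,"top",(280,206,335,240),80,.112)
print("slot");rects(T,"top",(199,191,209,219),95,.07)
rects(s.max(2),"side",(196,155,230,180),120,.07)
print("gates side");
# block top corners in side view: bright mask
S=s.max(2);print(S[158:178,198:232])
E
```

```text
rack corners [[0.5578, -0.1169, 0.012], [0.5306, -0.3637, 0.012], [0.4251, -0.3512, 0.012], [0.4495, -0.1047, 0.012]] sides [0.109, 0.2483, 0.1062, 0.2477]
rack [ 0.4907 -0.2341  0.012 ] yaw -0.10431162507141692
gates
top c [ 0.4973 -0.1526  0.112 ] long yaw -0.164 [0.0793 0.0241] px [289.  220.7]
top c [ 0.4903 -0.2254  0.112 ] long yaw -0.1022 [0.0786 0.0234] px [307.7 222.8]
top c [ 0.4825 -0.3001  0.112 ] long yaw -0.1035 [0.0789 0.0285] px [326.2 224.8]
slot
top c [0.5616 0.1976 0.07  ] long yaw 0.0219 [0.0169 0.0837] px [204.  205.7]
side c [0.546  0.2393 0.07  ] long yaw -0.3949 [0.0707 0.0424] px [203.6 157.9]
side c [0.5546 0.196  0.07  ] long yaw 0.0278 [0.0898 0.0251] px [209.2 166.5]
side c [0.5471 0.1583 0.07  ] long yaw -0.3949 [0.1226 0.0659] px [214.2 175.7]
gates side
[[ 86  83  87  87  88  88  91  95  95  99 106 105 111 115 121 134 157 174
  180 181 180 181 181 180 181 181 181 183 177 168 157 149 150 153]
 [ 89  88  85  92  94  94 102 106 108 113 118 118 122 122 128 136 161 176
  179 181 180 179 179 177 176 178 180 181 180 174 160 149 149 151]
 [ 93  97 102 104 108 
[... 1816 characters left out ...]
 121 126 125 125 123 123 122 121 117 114 112 112 108 105 102  97  99
  100  98  99  98  99  97  94  86  80  85  90  95  96  99  95 103]
 [110 119 124 122 121 119 115 113 111 108 102 100  99  97  97  96  96  94
   94  95  94  96  96  94  91  77  68  72  86  94  94  98  97  98]
 [ 98 109 120 114 110 110 106 103  99 101  99  95  96  96  95  92  95  97
   96  97  96  95  94  95  86  75  62  70  79  87  93  94  92 101]
 [ 94 100 102 104 100 101 101  96  95  94  92  94  92  95  94  96  97  94
   95  93  93  93  92  89  78  71  52  60  73  83  96  96  94 101]
 [ 87  90  96  99  98  96  96  98  95  88  84  85  91  96  96  92  93  91
   89  87  85  81  74  73  64  59  55  54  65  78  89  94  96 101]]
```

```bash
cat > prof.py <<'E'
from h import *
def prof(n,im,c,yaw,z,half,rng):
    ex=np.array([np.cos(yaw),np.sin(yaw)]);ey=np.array([-ex[1],ex[0]]);out=[]
    for d in rng:
        uv=np.array([proj(n,[*(np.array(c)+ex*a+ey*d),z]) for a in np.linspace(-half,half,41)],np.float32)
        out.append(cv2.remap(im,uv[None,:,0].copy(),uv[None,:,1].copy(),cv2.INTER_LINEAR)[0].mean(0))
    return np.array(out)
E
python3 - <<'E'
from prof import *
t=cv2.imread("pics/top0.png").astype(np.float32);s=cv2.imread("pics/side0.png").astype(np.float32)
r=np.arange(-.024,.0241,.002)
print((r*1000).astype(int))
for k,c in((3,(.4988,-.1565)),(2,(.4907,-.2341)),(1,(.4826,-.3117))):
    for n,im in(("top",t),("side",s)):
        p=prof(n,im,c,-.104,.112,.03,r);print(k,n,"R",p[:,2].astype(int),"\n   B",p[:,0].astype(int))
for n,im in(("top",t),("side",s)):
    c=(.559,.197)
    for y in(-.03,0,.03): print("slot",n,y,prof(n,im,(c[0],c[1]),y,.07,.036,r)[:,1].astype(int))
    r2=np.arange(-.056,.057,.004);print((r2*1000).astype(int));print("along x",prof(n,im,c,np.pi/2,.07,.003,-r2)[:,1].astype(int))
E
```

```text
[-24 -22 -19 -17 -15 -13 -11  -9  -7  -5  -3  -1   0   2   4   6   8  10
  12  14  16  18  20  22  24]
3 top R [135 134 134 134 135 135 134 132 126 106  71  40  25  19  17  18  17  20
  42  77 107 128 144 152 154] 
   B [139 138 138 138 138 138 137 135 130 110  74  43  28  21  20  20  19  16
  13  16  43  89 133 155 158]
3 side R [ 71  53  37  24  19  17  15  13  16  20  24  28  32  36  42  54  70  88
 104 116 123 126 127 128 127] 
   B [ 21  19  18  16  16  16  14  12  15  20  25  29  34  37  44  55  72  90
 106 118 125 129 130 131 130]Traceback (most recent call last):
  File "<stdin>", line 7, in <module>
  File "prof.py", line 5, in prof
    uv=np.array([proj(n,[*(np.array(c)+ex*a+ey*d),z]) for a in np.linspace(-half,half,41)],np.float32)
                 ~~~~^^^^^^^^^^^^^^^^^^^^^^^^^^^^^^^^
  File "h.py", line 10, in proj
    V,f,cx,cy=cam(n);c=V[:3,:3]@np.array(p)+V[:3,3];return np.array([cx+f*c[0]/c[2],cy+f*c[1]/c[2]])
              ~~~^^^
  File "h.py", line 4, in cam
    i=arm.camera_info(n);V=np.array(i["view"]);f=192/np.tan(np.radians(i["fov_y"]/2))
ValueError: time passes only in moves, steps and waits
```

```bash
sed -i 's/^def cam(n):/import functools\n@functools.lru_cache(None)\ndef cam(n):/' h.py
python3 - <<'E'
from prof import *
np.set_printoptions(linewidth=200)
t=cv2.imread("pics/top0.png").astype(np.float32);s=cv2.imread("pics/side0.png").astype(np.float32)
r=np.arange(-24,25,2)/1000
print(np.round(r*1000).astype(int))
for k,c in((3,(.4988,-.1565)),(2,(.4907,-.2341)),(1,(.4826,-.3117))):
    for n,im in(("top",t),("side",s)):
        p=prof(n,im,c,-.104,.112,.03,r);print(k,n,"R",p[:,2].astype(int),"\n     B",p[:,0].astype(int))
for n,im in(("top",t),("side",s)):
    c=(.559,.197)
    for y in(-.03,0,.03): print("slot",n,y,prof(n,im,(c[0],c[1]),y,.07,.036,r)[:,1].astype(int))
    r2=np.arange(-56,57,4)/1000;print("along x",prof(n,im,c,np.pi/2,.07,.003,-r2)[:,1].astype(int))
E
```

```text
[-24 -22 -20 -18 -16 -14 -12 -10  -8  -6  -4  -2   0   2   4   6   8  10  12  14  16  18  20  22  24]
3 top R [135 134 134 134 135 135 134 132 126 106  71  40  25  19  17  18  17  20  42  77 107 128 144 152 154] 
     B [139 138 138 138 138 138 137 135 130 110  74  43  28  21  20  20  19  16  13  16  43  89 133 155 158]
3 side R [ 71  53  37  24  19  17  15  13  16  20  24  28  32  36  42  54  70  88 104 116 123 126 127 128 127] 
     B [ 21  19  18  16  16  16  14  12  15  20  25  29  34  37  44  55  72  90 106 118 125 129 130 131 130]
2 top R [137 137 135 134 134 134 134 135 134 130 111  78  47  27  20  16  21  41  68  78  74  80  95 106 110] 
     B [141 141 140 139 139 138 138 139 138 134 115  82  49  29  22  17  14  12  12  12  23  49  83 106 113]
2 side R [ 99  90  76  57  38  23  15  13  12  13  16  21  31  44  62  81  98 109 113 113 112 111 110 110 110] 
     B [22 21 18 15 14 13 13 12 12 14 17 23 32 44 60 77 88 92 87 75 62 53 48 47 46]
1 top R [116 132 137 138 137 136 135 135 135 131 109  70  40  24  18  17  15  11  20  51  80  83  71  68  79] 
     B [120 136 141 142 141 13
[... 546 characters left out ...]
48 148 147 147 147 147 142 135 105  72  57  49  48  52  60  71  89 114 128 132 135 136 136 136 135]
along x [117 121 121 119  94  58  41  37  39  41  49  57  58  58  59  59  59  56  54  51  45  42  43  44  50  82 141 172 171]
slot side -0.03 [151 152 152 151 149 146 142 135 128 120 113 108 106 107 111 116 122 128 132 136 138 139 140 140 139]
slot side 0 [152 152 152 152 150 146 141 135 127 119 112 107 105 107 111 117 123 129 133 136 138 139 139 139 139]
slot side 0.03 [153 153 153 152 150 146 141 134 126 118 111 106 105 107 112 118 124 129 134 137 138 139 139 139 138]
along x [119 121 118 114 108 103 102 100 101 102 103 102 104 103 103 109 110 110 112 111 112 112 112 115 123 144 164 174 176]
```

```bash
python3 - <<'E'
from prof import *
np.set_printoptions(linewidth=200)
t=np.mean([arm.grab_frame("top").astype(float) for _ in range(4)],0);g=t.mean(2)
def cross(v,lvl):
    i=np.argmax((v[:-1]-lvl)*(v[1:]-lvl)<=0);return i+(lvl-v[i])/(v[i+1]-v[i])
def fit(name,c0,c1,rows,z):
    u=[]
    for r in rows:
        v=g[r,c0:c1];u.append(c0+cross(v,(v[0]+v[-1])/2))
    u=np.array(u);A=np.polyfit(rows,u,1);res=u-np.polyval(A,rows);ok=abs(res)<.3;A=np.polyfit(rows[ok],u[ok],1)
    a,b=[cast("top",(np.polyval(A,r),r),z) for r in(rows[-1],rows[0])];d=b-a
    print(name,"yaw",round(float(np.arctan2(d[1],d[0])),4),"y mid",((a+b)/2).round(4),"sd",res.std().round(3),ok.mean().round(2))
fit("slot right",204,208,np.arange(197,213),.067)
fit("slot left",199,204,np.arange(197,213),.07)
fit("block right",210,214,np.arange(192,218),.07)
fit("block left",192,198,np.r_[192:199,204:217],.07)
for nm,(c0,c1),(r0,r1) in(("block top",(198,211),(186,193)),("block bot",(198,211),(216,224))):
    for h in (c0,(c0+c1)//2):
        v=g[r0:r1,h:h+6].mean(1);print(nm,h,v.astype(int),cast("top",(h+2.5,r0+cross(v,(v[0]+v[-1])/2)),.07).round(4))
for h0,nm in((192,"slot top"),(211,"slot bot")):
    v=g[h0:h0+7,203:205].mean(1);print(nm,v.astype(int),cast("top",(203.5,h0+cross(v,(v[0]+v[-1])/2)),.07).round(4))
m=(t.max(2)<32).astype(np.uint8);m[:,:130]=0;m[:,180:]=0;m[:180]=0;m[228:]=0
cs=max(cv2.findContours(m,0,1)[0],key=cv2.contourArea);(u,v),rad=cv2.minEnclosingCircle(cs);print("hopper",u,v,rad,cast("top",(u,v),.239).round(4))
E
```

```text
slot right yaw 0.0129 y mid [0.5633 0.1898 0.067 ] sd 0.092 1.0
slot left yaw 0.0052 y mid [0.5632 0.2057 0.07  ] sd 0.089 1.0
block right yaw 0.0028 y mid [0.5631 0.1608 0.07  ] sd 0.009 1.0
block left yaw -0.0109 y mid [0.5654 0.2349 0.07  ] sd 0.068 1.0
block top 198 [117 117 116 133 162 174 174] [0.6258 0.2109 0.07  ]
block top 204 [116 115 109 123 159 174 174] [0.6251 0.1859 0.07  ]
block bot 198 [119 120 119 111  94  87  89  90] [0.5015 0.2099 0.07  ]
block bot 204 [120 122 122 112  88  83  89  91] [0.5019 0.1851 0.07  ]
slot top [172 172 140  77  50  46  46] [0.6047 0.1982 0.07  ]
slot bot [ 40  40  39  53  92 117 119] [0.5209 0.1976 0.07  ]
hopper 157.41891479492188 202.5 18.748611450195312 [0.5624 0.3532 0.239 ]
```

The slot is at (0.563, 0.197) with yaw about 0. Block and slot edges agree to 1–2 mm. The gates are shifted about +1.9 mm in y from the rack corners, and by apparent thickness place_1 is most likely the 12 mm one. I'm moving above place_1 at (0.483, -0.310), jaw yaw -0.104.

Emit:
arm_command(motion=[[[0,0,-30],[0,0,-4.1],0.6],[[0,0,-30],[0,0,-4.1],0.6],[[25,23.2,0],[0,0,0],0.6],[[25,23.2,0],[0,0,0],0.6],[[25,23.2,0],[0,0,0],0.6],[[25,23.2,0],[0,0,0],0.6],[[25,23.2,0],[0,0,0],0.6],[[25,23.2,0],[0,0,0],0.6],[[21.1,31.3,0],[0,0,0],0.6],[[21.1,31.3,0],[0,0,0],0.6],[[21.1,31.3,0],[0,0,0],0.6],[[21.1,31.3,0],[0,0,0],0.6],[[21.1,31.3,0],[0,0,0],0.6],[[21.1,31.3,0],[0,0,0],0.6],[[21.1,31.3,0],[0,0,0],0.6],[[21.1,31.3,0],[0,0,0],0.6],[[21.1,31.3,0],[0,0,0],0.6]], newtons=8)

```text
t: 1.72
eef_pos: [0.4598, 0.1989, 0.3089]
ee_rot: [-3.141, -0.0, -0.103]
force: [1.1, 1.1, -0.2]
width: 0.0524
```

Emit:
arm_command(motion=[[[12.2,34.6,0],[0,0,0],0.6],[[12.2,34.6,0],[0,0,0],0.6],[[12.2,34.6,0],[0,0,0],0.6],[[12.2,34.6,0],[0,0,0],0.6],[[12.2,34.6,0],[0,0,0],0.6],[[12.2,34.6,0],[0,0,0],0.6],[[12.2,34.6,0],[0,0,0],0.6],[[-1.4,37.5,0],[0,0,0],0.6],[[-1.4,37.5,0],[0,0,0],0.6],[[-1.4,37.5,0],[0,0,0],0.6],[[-1.4,37.5,0],[0,0,0],0.6],[[-1.4,37.5,0],[0,0,0],0.6],[[-1.4,37.5,10],[0,0,0],0.6],[[-1.4,37.5,20],[0,0,0],0.6],[[0,0,30],[0,0,0],0.6],[[0,0,30],[0,0,0],0.6],[[0,0,20],[0,0,0],0.6],[[0,0,0],[0,0,0],0.6]])

```text
t: 3.22
eef_pos: [0.4797, -0.3077, 0.1943]
ee_rot: [-3.139, 0.007, -0.105]
force: [-0.8, 0.3, -0.6]
width: 0.0527
```

Emit:
arm_command(motion=[[[3.5,2,20],[0,0,0],0.6],[[0,0,30],[0,0,0],0.6],[[0,0,25],[0,0,0],0.6],[[0,0,15],[0,0,0],0.6],[[0,0,9],[0,0,0],0.6],[[0,0,0],[0,0,0],0.6],[[0,0,0],[0,0,0],0.3],[[0,0,0],[0,0,0],0.2],[[0,0,0],[0,0,0],0.1],[[0,0,0],[0,0,0],0],[[0,0,0],[0,0,0],0],[[0,0,0],[0,0,0],0]], newtons=6)

```text
t: 4.22
eef_pos: [0.486, -0.3108, 0.1005]
ee_rot: [3.141, -0.001, -0.104]
force: [-0.5, -0.1, -0.1]
width: 0.0184
```

Emit:
arm_command(motion=[[[0,0,0],[0,0,0],0],[[0,0,0],[0,0,0],0],[[0,0,0],[0,0,0],0],[[0,0,0],[0,0,0],0]])

```text
t: 4.55
eef_pos: [0.4859, -0.3107, 0.1002]
ee_rot: [3.142, -0.0, -0.104]
force: [-0.7, 0.9, 3.1]
width: 0.0119
```

11.9 mm, so this is the 12 mm gate. I'll tighten and lift.

Emit:
arm_command(motion=[[[0,0,0],[0,0,0],0],[[0,0,0],[0,0,0],0],[[0,0,-5],[0,0,0],0],[[0,0,-15],[0,0,0],0],[[0,0,-25],[0,0,0],0],[[0,0,-30],[0,0,0],0],[[0,0,-35],[0,0,0],0],[[0,0,-35],[0,0,0],0],[[0,0,-20],[0,0,0],0],[[0,0,0],[0,0,0],0]], newtons=50)

```text
t: 5.38
eef_pos: [0.4876, -0.3117, 0.2705]
ee_rot: [3.139, -0.008, -0.103]
force: [-0.0, 0.7, -0.6]
width: 0.0119
```

Emit:
arm_command(motion=[[[1.8,-20,0],[0,0,0],0],[[1.8,-34,0],[0,0,0],0],[[1.8,-36,0],[0,0,0],0],[[1.8,-36,0],[0,0,0],0],[[1.8,-36,0],[0,0,0],0],[[1.8,-36,0],[0,0,0],0],[[1.8,-36,0],[0,0,0],0],[[1.8,-36,0],[0,0,0],0],[[1.8,-36,0],[0,0,0],0],[[1.8,-36,0],[0,0,0],0],[[1.8,-36,0],[0,0,0],0],[[1.8,-36,0],[0,0,0],0],[[1.8,-36,0],[0,0,0],0],[[1.8,-36,0],[0,0,0],0],[[1,-27,0],[0,0,0],0],[[0,0,0],[0,0,-3],0],[[0,0,0],[0,0,-3],0],[[0,0,0],[0,0,0],0]])

```text
t: 6.88
eef_pos: [0.5643, 0.1973, 0.2636]
ee_rot: [3.141, 0.002, 0.004]
force: [-0.4, -0.1, -2.1]
width: 0.0121
```

```bash
python3 - <<'E'
from prof import *
for n in("side","top"): cv2.imwrite(f"pics/{n}1.png",grab(n,2)[:,:,::-1])
s=cv2.imread("pics/side1.png");t=cv2.imread("pics/top1.png")
a=cv2.resize(s[90:215,150:275],None,fx=4.6,fy=4.6,interpolation=cv2.INTER_CUBIC)
cv2.imwrite("pics/c.png",a)
st=arm.get_state();print(st["eef_pos"],st["ee_rot"],st["force"],st["width"])
E
```

```text
[0.56476614 0.19640258 0.26466842] [ 3.14135943e+00  4.74525902e-04 -9.59358758e-04] [-0.07974783 -0.57972185 -1.28552386] 0.011911307861415601
```

View pics/c.png

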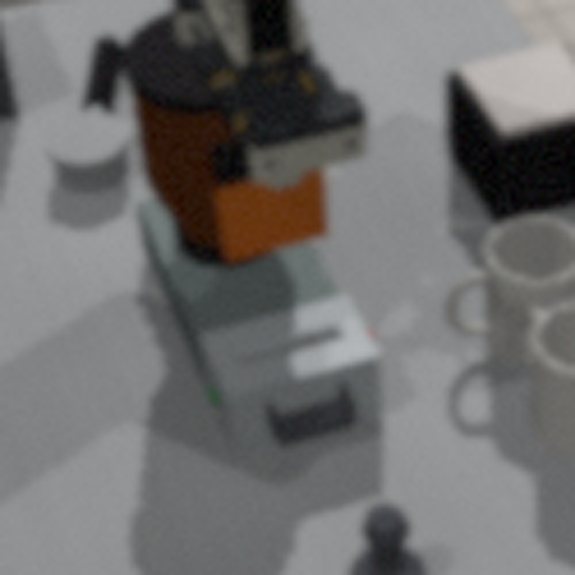

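The side crop shows the gate hanging square above the slot, with bottom corners at about (230,265) and (326,234). The slot in the same crop runs from (238,359) to (341,332). I'll compare the two.

```bash
python3 - <<'E'
from prof import *
f=lambda u,v,z:cast("side",((u+.5)/4.6-.5+150,(v+.5)/4.6-.5+90),z)
a,b=f(230,265,.1767),f(326,234,.1767);print("gate",a.round(4),b.round(4),((a+b)/2).round(4),np.linalg.norm(a-b))
a,b=f(238,359,.07),f(341,332,.07);print("slot",a.round(4),b.round(4),((a+b)/2).round(4),np.linalg.norm(a-b))
s=cv2.imread("pics/side1.png");h=cv2.cvtColor(cv2.resize(s[90:215,150:275],None,fx=4.6,fy=4.6,interpolation=cv2.INTER_CUBIC),cv2.COLOR_BGR2HSV)
m=((h[...,0]<16)&(h[...,1]>150)&(h[...,2]>130)).astype(np.uint8)
c=max(cv2.findContours(m,0,1)[0],key=cv2.contourArea);print(cv2.approxPolyDP(c,6,True)[:,0].tolist())
# block top corners in side image (first frame), -y top edge etc. expected from pose
for p in((.6255,.1595,.07),(.5005,.1595,.07),(.6255,.2345,.07)):
    q=proj("side",p);print(p,((q+.5-[150,90])*4.6-.5).round(0))
E
```

```text
gate [0.519  0.1869 0.1767] [0.596  0.1925 0.1767] [0.5575 0.1897 0.1767] 0.07719147163021689
slot [0.5184 0.1984 0.07  ] [0.6034 0.1961 0.07  ] [0.5609 0.1973 0.07  ] 0.0850717909799777Traceback (most recent call last):
  File "<stdin>", line 7, in <module>
ValueError: max() iterable argument is empty
```

```bash
python3 - <<'E'
from prof import *
f=lambda u,v,z:cast("side",((u+.5)/4.6-.5+150,(v+.5)/4.6-.5+90),z)
s=cv2.imread("pics/side1.png");U=cv2.resize(s[90:215,150:275],None,fx=4.6,fy=4.6,interpolation=cv2.INTER_CUBIC)
print(U[200,200:340:6].tolist());print("edge rows", U[215,205:235:3,2].tolist(),U[215,310:340:3,2].tolist())
# horizontal edge x on rows: side edges of the gate face, cast on plane y=.1905
V,F,cx,cy=cam("side");o=-V[:3,:3].T@V[:3,3]
def castY(u,v,y):
    d=V[:3,:3].T@np.array([((u+.5)/4.6-.5+150-cx)/F,((v+.5)/4.6-.5+90-cy)/F,1]);return o+d*(y-o[1])/d[1]
R=U[...,2].astype(float);B=U[...,0].astype(float)
for v in range(195,235,6):
    r=R[v];i=[k for k in range(205,240) if r[k]<=(r[205]+r[245])/2<r[k+1]]
    rb=B[v];j=[k for k in range(300,345) if rb[k]<=(rb[305]+rb[342])/2<rb[k+1]]
    print(v,i,j,[castY(k,v,.1905)[[0,2]].round(4).tolist() for k in i[-1:]+j[:1]])
for p in((.6255,.1595,.07),(.5005,.1595,.07),(.6255,.2345,.07)):
    q=proj("side",p);print(p,((q+.5-[150,90])*4.6-.5).round(0))
E
```

```text
[[4, 23, 44], [4, 20, 46], [13, 32, 64], [14, 45, 88], [11, 51, 100], [16, 52, 103], [14, 51, 103], [18, 54, 104], [14, 52, 102], [17, 52, 103], [14, 53, 104], [21, 54, 106], [20, 56, 104], [19, 54, 103], [17, 51, 102], [14, 52, 100], [12, 52, 98], [12, 52, 101], [12, 50, 99], [16, 51, 100], [47, 70, 105], [97, 103, 119], [130, 129, 132], [139, 139, 137]]
edge rows [45, 45, 51, 63, 74, 87, 96, 102, 104, 102] [99, 98, 99, 102, 107, 114, 122, 129, 134, 136]
195 [215] [323] [[0.5156, 0.2407], [0.5954, 0.2156]]
201 [214] [323] [[0.5143, 0.2357], [0.5951, 0.2101]]
207 [216] [324] [[0.5152, 0.2299], [0.5955, 0.2043]]
213 [216] [324] [[0.5146, 0.2246], [0.5951, 0.1987]]
219 [218] [324] [[0.5155, 0.2188], [0.5948, 0.1931]]
225 [218] [324] [[0.5149, 0.2134], [0.5944, 0.1875]]
231 [219] [324] [[0.515, 0.2077], [0.5941, 0.1818]]
(0.6255, 0.1595, 0.07) [383. 354.]
(0.5005, 0.1595, 0.07) [231. 398.]
(0.6255, 0.2345, 0.07) [350. 295.]
```

```bash
python3 - <<'E'
from prof import *
for p in((.5648,.185,.2427),(.5648,.1964,.2647),(.5553,.185,.2427),(.5743,.185,.2427)):
    q=proj("side",p);print(p,((q+.5-[150,90])*4.6-.5).round(0))
# first image: gate-1 face edges, -y face plane through place_1 tilted -.104
s=cv2.imread("pics/side0.png");k=8;x0,y0=215,270
U=cv2.resize(s[y0:y0+45,x0:x0+55],None,fx=k,fy=k,interpolation=cv2.INTER_CUBIC).astype(float)
V,F,cx,cy=cam("side");o=-V[:3,:3].T@V[:3,3];yaw=-.104
for nm,c in(("g1",(.483,-.310)),("g2",(.491,-.2322)),("g3",(.499,-.1546))):
    for z in(.06,.066,.072):
        q=np.array([np.cos(yaw),np.sin(yaw)]);n=np.array([-q[1],q[0]]);out=[]
        xs=np.arange(-.06,.0601,.0005);P=[proj("side",[*(np.array(c)-n*.006+q*a),z]) for a in xs]
        P=np.array(P,np.float32);v=cv2.remap(s.astype(np.float32),P[None,:,0].copy(),P[None,:,1].copy(),cv2.INTER_LINEAR)[0]
        sat=v[:,2]-v[:,0];m=xs[sat>sat.max()/2];print(nm,z,m.min().round(4),m.max().round(4),"mid",((m.min()+m.max())/2).round(4))
t=cv2.imread("pics/top1.png");cv2.imwrite("pics/d.png",cv2.resize(t[150:250,150:260],None,fx=5.5,fy=5.5,interpolation=cv2.INTER_CUBIC))
E
```

```text
(0.5648, 0.185, 0.2427) [283. 180.]
(0.5648, 0.1964, 0.2647) [275. 146.]
(0.5553, 0.185, 0.2427) [270. 184.]
(0.5743, 0.185, 0.2427) [296. 177.]
g1 0.06 -0.043 0.0315 mid -0.0057
g1 0.066 -0.0425 0.032 mid -0.0052
g1 0.072 -0.0425 0.0315 mid -0.0055
g2 0.06 -0.042 0.0325 mid -0.0047
g2 0.066 -0.042 0.032 mid -0.005
g2 0.072 -0.042 0.032 mid -0.005
g3 0.06 -0.0415 0.032 mid -0.0047
g3 0.066 -0.041 0.032 mid -0.0045
g3 0.072 -0.0415 0.032 mid -0.0047
```

View pics/d.png

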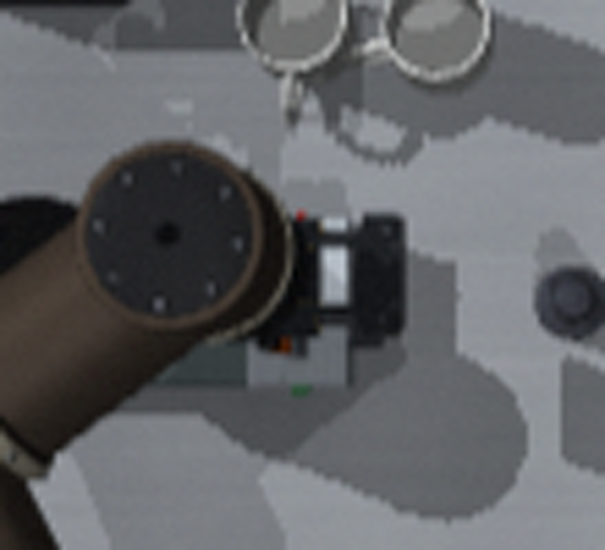

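The top crop shows the -x end of the gate as an orange spot near (288,345) in the crop, so I'll measure that end. The two views disagree by several mm on the gate's x offset in the jaws.

```bash
python3 - <<'E'
from prof import *
np.set_printoptions(linewidth=200)
t=np.mean([arm.grab_frame("top").astype(float) for _ in range(4)],0)
print("R-B\n",(t[208:220,197:209,0]-t[208:220,197:209,2]).astype(int));print("max\n",t[208:220,197:209].max(2).astype(int))
for z in(.177,.19,.22,.243): print(z,[ (proj("top",(x,.1904,z)).round(1)).tolist() for x in(.515,.5215)])
t0=cv2.imread("pics/top0.png").astype(np.float32)
# top view: start gates' top-edge ends, profile along rack x at z=.112
for nm,c in(("g1",(.483,-.310)),("g2",(.491,-.2322)),("g3",(.499,-.1546))):
    xs=np.arange(-.06,.0601,.0005);q=np.array([np.cos(-.104),np.sin(-.104)])
    P=np.array([proj("top",[*(np.array(c)+q*a),.112]) for a in xs],np.float32)
    v=cv2.remap(t0,P[None,:,0].copy(),P[None,:,1].copy(),cv2.INTER_LINEAR)[0].max(1)
    m=xs[v<75];print(nm,m.min(),m.max(),(m.min()+m.max())/2)
s=arm.get_state();print(s["eef_pos"])
E
```

```text
R-B
 [[  5   1   0  -1  -3  -4  -4  -3  -5  -3   7   8]
 [  0   0   1  -3  -4  -5  -5  -4  -3  -5   3  10]
 [  0  -1  -2  -3   2   1  -4  -5  -4  -5  -1   0]
 [ -2   0  -1   1  30  33  -5  -5  -5  -7  -9  -8]
 [ -2  -1  -1   8  50  46  -4  -6  -6  -9 -11  -9]
 [ -6  -4  20  24  49  40  -5  -6  -6  -9 -11 -11]
 [-10 -10   1   1   8   7  -6  -6  -7 -10 -10 -10]
 [-10 -11 -11 -11 -10 -10  -9  -9  -8 -10 -11 -10]
 [-11 -10 -11 -10 -12 -12 -12 -10 -11 -10 -10 -10]
 [-11 -10 -11 -10 -11  -9  -9 -11 -11 -11 -11 -10]
 [-10  -9 -11 -11 -10 -10 -10  -9 -11 -10 -10 -10]
 [-10  -9 -11 -10  -8 -10 -11 -11 -12 -11 -11  -9]]
max
 [[ 52  20  14  13  18  23  23  25  26  26  37  50]
 [ 16  12  13  18  21  26  27  26  23  25  33  75]
 [ 13  13  17  18  22  23  24  24  25  28  33  87]
 [ 14  15  18  12  41  50  43  30  41  73  83  98]
 [ 14  15  19  12  59  64  54  38  54  98 111 109]
 [ 58  55  44  45  70  64  54  39  53  99 109 110]
 [ 98  96  83  83  84  69  66  54  59  98 110 110]
 [109 110 110 109 104  96  91  89  88 105 109 111]
 [110 109 110 109 108 108 108 107 109 111 110 110]
 [110 109 110 108 108 108 107 109 110 112 109 110]
 [110 109 110 108 101 109 108 110 109 111 109 111]
 [103 103 104 102  95 102  99  99  99  99 103 103]]
0.177 [[202.4, 215.4], [202.4, 213.8]]
0.19 [[202.0, 215.3], [202.0, 213.7]]
0.22 [[201.1, 215.1], [201.1, 213.4]]
0.243 [[200.4, 215.0], [200.4, 213.2]]
g1 -0.04049999999999998 0.03650000000000009 -0.0019999999999999463
g2 -0.03949999999999998 0.03650000000000009 -0.0014999999999999458
g3 -0.03999999999999998 0.03650000000000009 -0.001749999999999946
[0.56493334 0.19648864 0.26504619]
```

The two views ask for shifts of between +1.3 and +5.7 mm in x. I'll take +3.4, which lies inside the chamfer's reach for all of them. I'll descend to just above the mouth, watching the lateral force, then look again.

Emit:
arm_command(motion=[[[3.4,-0.5,15],[0,0,0],0],[[0,0,25],[0,0,0],0],[[0,0,25],[0,0,0],0],[[0,0,18],[0,0,0],0],[[0,0,10],[0,0,0],0],[[0,0,5],[0,0,0],0],[[0,0,0],[0,0,0],0]])

```text
t: 7.87
eef_pos: [0.5682, 0.1971, 0.1663]
ee_rot: [3.141, 0.001, 0.001]
force: [0.3, 0.6, -0.5]
width: 0.0119
```

```bash
python3 - <<'E'
from prof import *
s=grab("side",3)[:,:,::-1];cv2.imwrite("pics/side2.png",s)
cv2.imwrite("pics/e.png",cv2.resize(s[130:190,180:250],None,fx=8,fy=8,interpolation=cv2.INTER_CUBIC))
st=arm.get_state();print(st["eef_pos"],st["ee_rot"],st["force"],st["width"])
E
```

```text
[0.56907111 0.19769737 0.16832926] [-3.14063917e+00 -1.85600418e-03  1.13586608e-03] [-0.63420669  0.84457541 -0.58103208] 0.011447094315682351
```

View pics/e.png

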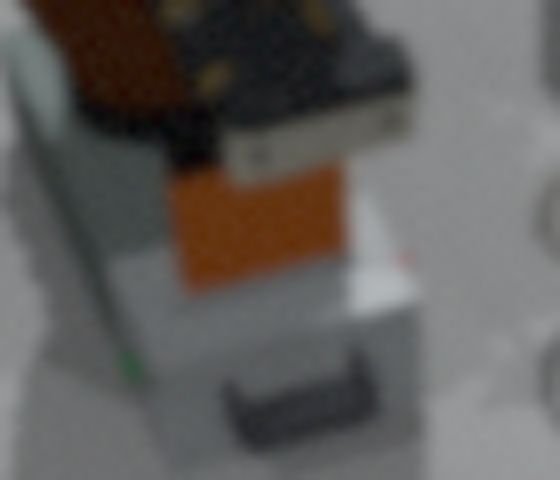

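The gate hangs just above the mouth with bottom corners at about (187,293) and (347,253). The block's front top edge runs from about (148,350) to (420,300). I'll compare them in the same camera.

```bash
python3 - <<'E'
from prof import *
s=cv2.imread("pics/side2.png").astype(np.float32)
xs=np.arange(-.06,.0601,.0005)
for z in(.084,.090,.096):
    P=np.array([proj("side",[.563+a,.1913,z]) for a in xs],np.float32)
    v=cv2.remap(s,P[None,:,0].copy(),P[None,:,1].copy(),cv2.INTER_LINEAR)[0];d=v[:,2]-v[:,0];m=xs[d>40]+.563
    print("gate",z,m.min(),m.max(),((m.min()+m.max())/2).round(4))
xs=np.arange(-.08,.0801,.0005)
for y,z in((.165,.07),(.172,.07),(.1595,.05),(.1595,.06)):
    P=np.array([proj("side",[.563+a,y,z]) for a in xs],np.float32)
    v=cv2.remap(cv2.GaussianBlur(s,(3,3),0),P[None,:,0].copy(),P[None,:,1].copy(),cv2.INTER_LINEAR)[0].mean(1);g=np.gradient(v)
    L=xs<-.04;R=xs>.04
    print("block",y,z,.563+xs[L][np.argmax(abs(g[L]))],.563+xs[R][np.argmax(abs(g[R]))])
zs=np.arange(.06,.1,.001)
for x in(.54,.555,.57,.59):
    P=np.array([proj("side",[x,.1913,z]) for z in zs],np.float32);v=cv2.remap(s,P[None,:,0].copy(),P[None,:,1].copy(),cv2.INTER_LINEAR)[0];d=v[:,2]-v[:,0];print("bottom z",zs[d>40].min())
E
```

```text
gate 0.084 0.526 0.597 0.5615
gate 0.09 0.5235 0.5980000000000001 0.5608
gate 0.096 0.5225 0.5985 0.5605
block 0.165 0.07 0.49499999999999994 0.6230000000000001
block 0.172 0.07 0.49649999999999994 0.6190000000000001
block 0.1595 0.05 0.522 0.6205
block 0.1595 0.06 0.48299999999999993 0.6210000000000001
bottom z 0.08200000000000002
bottom z 0.08200000000000002
bottom z 0.08200000000000002
bottom z 0.08200000000000002
```

The gate centre reads 0.561 and the slot about 0.5605 in the same camera, so they are aligned. I'm lowering it into the mouth.

Emit:
arm_command(motion=[[[0,0,4],[0,0,0],0],[[0,0,4],[0,0,0],0],[[0,0,3],[0,0,0],0],[[0,0,2],[0,0,0],0],[[0,0,0],[0,0,0],0]])

```text
t: 8.43
eef_pos: [0.568, 0.1975, 0.1536]
ee_rot: [-3.141, 0.001, 0.001]
force: [0.0, 2.0, -1.6]
width: 0.0119
```

Emit:
arm_command(motion=[[[0,0,2],[0,0,0],0],[[0,0,2],[0,0,0],0],[[0,0,2],[0,0,0],0],[[0,0,0],[0,0,0],0]])

```text
t: 8.77
eef_pos: [0.568, 0.1975, 0.1474]
ee_rot: [-3.141, 0.001, 0.001]
force: [-2.3, 2.9, -2.6]
width: 0.0115
```

Emit:
arm_command(motion=[[[0,0,2],[0,0,0],0],[[0,0,2],[0,0,0],0],[[0,0,2],[0,0,0],0],[[0,0,2],[0,0,0],0],[[0,0,0],[0,0,0],0]])

```text
t: 9.18
eef_pos: [0.5681, 0.1974, 0.1396]
ee_rot: [-3.141, 0.0, 0.001]
force: [-2.9, 3.1, -1.6]
width: 0.0117
```

Emit:
arm_command(motion=[[[0,0,2],[0,0,0],0],[[0,0,2],[0,0,0],0],[[0,0,2],[0,0,0],0],[[0,0,2],[0,0,0],0],[[0,0,0],[0,0,0],0]])

```text
t: 9.6
eef_pos: [0.5682, 0.1974, 0.1327]
ee_rot: [-3.141, -0.0, 0.001]
force: [-6.2, 2.4, 7.0]
width: 0.0119
```

Emit:
arm_command(motion=[[[-0.8,0,1.5],[0,0,0],0],[[0,0,1.5],[0,0,0],0],[[0,0,1.5],[0,0,0],0],[[0,0,1.5],[0,0,0],0],[[0,0,0],[0,0,0],0]])

```text
t: 10.02
eef_pos: [0.568, 0.1974, 0.1276]
ee_rot: [-3.141, -0.002, 0.001]
force: [-6.0, 1.9, 12.3]
width: 0.012
```

Emit:
arm_command(motion=[[[0,0,1.5],[0,0,0],0],[[0,0,1.5],[0,0,0],0],[[0,0,1],[0,0,0],0],[[0,0,0],[0,0,0],0]])

```text
t: 10.35
eef_pos: [0.568, 0.1975, 0.1235]
ee_rot: [-3.141, -0.002, 0.001]
force: [-5.7, 1.8, 11.6]
width: 0.0118
```

Emit:
arm_command(motion=[[[0,0,1],[0,0,0],0],[[0,0,1],[0,0,0],0],[[0,0,0],[0,0,0],0]])

```text
t: 10.6
eef_pos: [0.568, 0.1974, 0.1215]
ee_rot: [-3.141, -0.002, 0.001]
force: [-6.6, 1.0, 10.9]
width: 0.0118
```

Emit:
arm_command(motion=[[[0,0,1],[0,0,0],0],[[0,0,1],[0,0,0],0],[[0,0,0],[0,0,0],0]])

```text
t: 10.85
eef_pos: [0.568, 0.1974, 0.1195]
ee_rot: [-3.141, -0.002, 0.001]
force: [-5.7, 2.2, 10.9]
width: 0.0112
```

Emit:
arm_command(motion=[[[0,0,1],[0,0,0],0],[[0,0,1],[0,0,0],0],[[0,0,0],[0,0,0],0]])

```text
t: 11.1
eef_pos: [0.568, 0.1974, 0.1175]
ee_rot: [-3.141, -0.001, 0.001]
force: [-5.5, 2.0, 11.9]
width: 0.0116
```

Emit:
arm_command(motion=[[[0,0,1],[0,0,0],0],[[0,0,1],[0,0,0],0],[[0,0,0],[0,0,0],0]])

```text
t: 11.35
eef_pos: [0.568, 0.1975, 0.1155]
ee_rot: [-3.141, -0.001, 0.001]
force: [-6.3, 2.1, 11.4]
width: 0.0119
```

Emit:
arm_command(motion=[[[0,0,1],[0,0,0],0],[[0,0,1],[0,0,0],0],[[0,0,0],[0,0,0],0]])

```text
t: 11.6
eef_pos: [0.568, 0.1975, 0.1136]
ee_rot: [-3.141, -0.002, 0.001]
force: [-7.2, 2.6, 12.6]
width: 0.0116
```

Emit:
arm_command(motion=[[[0,0,1],[0,0,0],0],[[0,0,1],[0,0,0],0],[[0,0,0],[0,0,0],0]])

```text
t: 11.85
eef_pos: [0.568, 0.1974, 0.1116]
ee_rot: [-3.141, -0.002, 0.001]
force: [-7.5, 1.9, 13.4]
width: 0.0115
```

Emit:
arm_command(motion=[[[0,0,1],[0,0,0],0],[[0,0,1],[0,0,0],0],[[0,0,0],[0,0,0],0]])

```text
t: 12.1
eef_pos: [0.568, 0.1974, 0.1097]
ee_rot: [-3.141, -0.002, 0.001]
force: [-6.7, 2.7, 13.4]
width: 0.0118
```

Emit:
arm_command(motion=[[[0,0,1],[0,0,0],0],[[0,0,1],[0,0,0],0],[[0,0,0],[0,0,0],0]])

```text
t: 12.35
eef_pos: [0.568, 0.1975, 0.1089]
ee_rot: [-3.141, -0.002, 0.002]
force: [-10.1, 1.0, 22.1]
width: 0.0116
```

There is a firm stop at z = 0.109, about 49 mm deep: the force jumps from 13 to 22 N, and the pad's slight rise started about 6 mm earlier. Next I open and back off.

Emit:
arm_command(motion=[[[0,0,0],[0,0,0],0],[[0,0,0],[0,0,0],0],[[0,0,0],[0,0,0],0.15],[[0,0,0],[0,0,0],0.3],[[0,0,0],[0,0,0],0.4],[[0,0,0],[0,0,0],0.4],[[0,0,0],[0,0,0],0.4]])

```text
t: 12.93
eef_pos: [0.5676, 0.1971, 0.1056]
ee_rot: [3.141, 0.0, 0.001]
force: [0.7, 0.0, -0.2]
width: 0.0322
```

Emit:
arm_command(motion=[[[0,0,-10],[0,0,0],0.4],[[0,0,-20],[0,0,0],0.4],[[0,0,-30],[0,0,0],0.4],[[0,0,-40],[0,0,0],0.4],[[0,0,-40],[0,0,0],0.4],[[0,0,-40],[0,0,0],0.4],[[-15,37,0],[0,0,0],0.4],[[-15,37,0],[0,0,0],0.4],[[-15,37,0],[0,0,0],0.4],[[-15,37,0],[0,0,0],0.4],[[0,0,0],[0,0,0],0.4],[[0,0,0],[0,0,0],0.4]])

```text
t: 13.93
eef_pos: [0.5071, 0.0476, 0.2874]
ee_rot: [-3.141, -0.002, -0.001]
force: [0.5, 0.5, -0.4]
width: 0.0352
```

```bash
python3 - <<'E'
from prof import *
s=grab("side",3)[:,:,::-1];t=grab("top",3)[:,:,::-1];cv2.imwrite("pics/side3.png",s);cv2.imwrite("pics/top3.png",t)
a=cv2.resize(s[110:330,150:310],None,fx=2.7,fy=2.7,interpolation=cv2.INTER_CUBIC);b=cv2.resize(t[185:225,190:220],None,fx=10,fy=10,interpolation=cv2.INTER_CUBIC)
c=np.zeros((594,432+300,3),np.uint8);c[:a.shape[0],:432]=a;c[:400,432:]=b;cv2.imwrite("pics/f.png",c)
st=arm.get_state();print(st["t"],st["eef_pos"],st["force"])
zs=np.arange(.09,.16,.001)  # gate top height on +y top edge, side camera
for x in(.545,.56,.575):
    P=np.array([proj("side",[x,.203,z]) for z in zs],np.float32);v=cv2.remap(s.astype(np.float32),P[None,:,0].copy(),P[None,:,1].copy(),cv2.INTER_LINEAR)[0].max(1);print(x,v[::4].astype(int),zs[v<55].max())
E
```

```text
14.2333 [0.50802389 0.05011711 0.28571701] [-0.31466438  0.12788999  0.03260893]
0.545 [73 84 89 91 92 92 89 87 89 88 76 57 36 29 31 32 33 31] 0.15900000000000006
0.56 [78 89 94 94 94 95 95 95 94 90 77 57 37 27 26 30 31 30] 0.15900000000000006
0.575 [31 41 61 79 89 93 93 94 94 90 77 57 37 25 26 26 28 30] 0.15900000000000006
```

View pics/f.png

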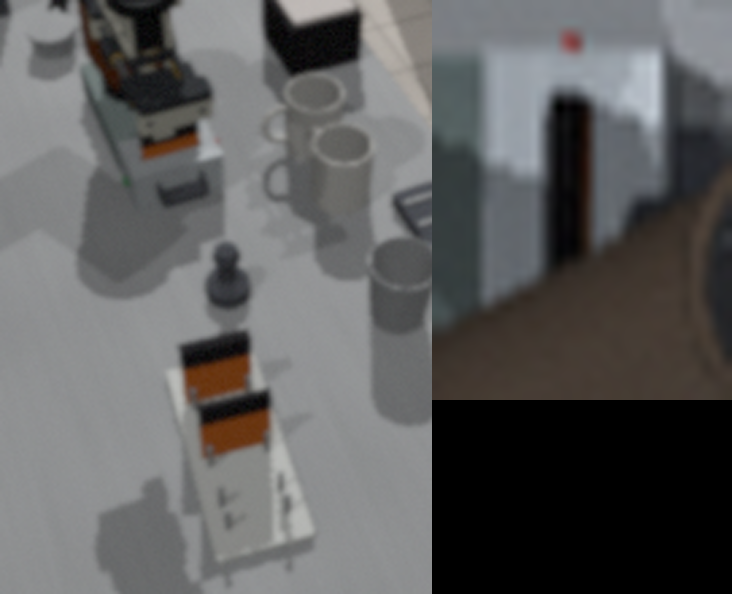

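The gate stands in the slot, the other two stand in the rack, and the tamper and mugs are in place. One last check: the tell-tale shifts and the gate's height.

```bash
python3 - <<'E'
from prof import *
s0=cv2.imread("pics/side0.png");s=cv2.imread("pics/side3.png");t0=cv2.imread("pics/top0.png");t=cv2.imread("pics/top3.png")
def cen(im,ch,box):
    x0,y0,x1,y1=box;c=im[y0:y1,x0:x1].astype(float);w=c[...,ch]-np.delete(c,ch,2).max(2);w=np.clip(w-12,0,None)
    Y,X=np.mgrid[y0:y1,x0:x1];return (w*X).sum()/w.sum(),(w*Y).sum()/w.sum(),w.sum()
for nm,a in(("before",s0),("after",s)): print("side green",nm,cen(a,1,(188,165,205,185)),"red",cen(a,2,(226,155,236,168)))
for nm,a in(("before",t0),("after",t)): print("top red",nm,cen(a,2,(198,184,212,192)))
zs=np.arange(.06,.12,.001)
for x in(.55,.565,.58):
    P=np.array([proj("side",[x,.1895,z]) for z in zs],np.float32);v=cv2.remap(s.astype(np.float32),P[None,:,0].copy(),P[None,:,1].copy(),cv2.INTER_LINEAR)[0];d=v[:,2]-v[:,0]
    m=zs[d>d.max()/2];print(x,"orange z",m.min(),m.max())
st=proj("side",(.5,.197,.05));print(st)
E
```

```text
side green before (np.float64(195.85714285714286), np.float64(175.21428571428572), np.float64(28.0)) red (np.float64(nan), np.float64(nan), np.float64(0.0))
side green after (np.float64(196.25), np.float64(176.75), np.float64(12.0)) red (np.float64(nan), np.float64(nan), np.float64(0.0))
top red before (np.float64(204.24603174603175), np.float64(188.64285714285714), np.float64(126.0))
top red after (np.float64(203.41525423728814), np.float64(188.64406779661016), np.float64(118.0))
0.55 orange z 0.07200000000000001 0.09200000000000003
0.565 orange z 0.07200000000000001 0.09200000000000003
0.58 orange z 0.07200000000000001 0.09300000000000003
[197.15166585 173.22652821]<stdin>:5: RuntimeWarning: invalid value encountered in scalar divide
```

```bash
python3 -c "
from station import arm
print(arm.job_done())"
```

```text
the job is handed in; nothing more can be done
None
```

The 12 mm gate is home in the dispenser's slot and stays there on its own, and I have handed the job in; no verdict was reported. The gate at place_1 pinched at 11.9 mm, so I did not pinch the other two.

**Insertion:** Pushing past the shoe took about 12 N. The gate stopped firmly about 49 mm below the mouth, where the wrist force rose from 13 to 22 N vertically, with up to about 10 N sideways along the slot. I then opened the fingers and moved the arm clear.

**Last checks:**
- **Shoe:** the red tell-tale moved about 3.4 mm, as expected for the 12 mm gate.
- **Pad:** the green tell-tale dropped about 1.5 px, against about 1.1 px expected for the full 6 mm. That mark is small and coarse to read.
- **Other gates:** both still stand in the rack.
- **Bystanders:** the tamper, mugs and pitcher look unmoved in the final pictures. The syrup bottle and portafilter were not checked again.
- **Robot:** it ended clear of everything, with about 0 N at the wrist.

**Disagreements:**
- The two cameras differed by up to about 4 mm on the gate's x position in the jaws. I took a middle value, which the chamfer accepted.
- The colour boundary on the seated gate reads about 2–4 mm higher than the firm stop implies. About 2 mm of that appears to be a camera offset, and the tell-tales agree with it being home.

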